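# Clear and zero the storeroom scale

### The arm

A 6-joint arm with a two-finger parallel gripper is mounted at the origin on the work surface. World frame = base frame: x ahead of the robot, y to its left, z up, the work surface at z = 0. Lengths are in m, angles in degrees, forces in N, time in s.
With the tool pointing down it reaches from about 0.3 to 0.75 m from the base axis. Payload 8.5 kg.
Tool frame: the origin (TCP) lies between the finger pads; the fingertips stand 17 mm ahead of it and the grasp point (between the pads) lies 2 mm behind it (env.tip_reach is the distance from the TCP to the fingertips, in m); z points along the fingers, y is the line along which they close (so a half turn about z gives the same grasp; the last joint's range is limited). The gripper opens to 85 mm and grips with 20 to 120 N. Pads are 22 mm wide; open, the fingers measure 114 mm over their backs; the gripper's body (76 mm by 85 mm) begins 54 mm behind the grasp point. The pads swing forward as they close: fully open they stand 13 mm farther back than shut.
Start: joints at [-76.335, 21.807, 74.336, -0, 83.858, -12.336], TCP at [0.241, -0.494, 0.248] pointing down, gripper open.
Joint ranges: [-178.18, 178.18], [-50.72, 133.34], [12.68, 142.11], [-81.47, 261.47], [9.98, 163.14], [-165.26, 165.26]. Speed limits (degrees/s): [136.94, 136.94, 180, 180, 180, 180].

### API

Orientations are given as a 3x3 rotation matrix whose columns are the frame's x, y, z axes.
In Python, from rig import env, viewer gives the robot as it stands.
- The arm moves only by the tool move_arm, never from a script. Its argument "motion" is a list of rows, each a list of 2 entries, a list of its own where there are three numbers: the shift along the tool's x, y, z normalised to -1 to 1, where 1 is 50 mm, then the turn, a rotation vector about the tool's x, y, z normalised to -1 to 1, where 1 is 8 degrees. A call has 1 to 20 rows; each row shifts and turns the commanded pose from where the row before left it, along the tool's axes as they then stand; what a row does not reach is not made up. A row lasts 1/10 s, in which the tool goes at most 50 mm and 8.59 degrees, less where a joint would pass 70% of its speed; a pose out of reach is approached as far as the arm can. A call with a number of a shift or a turn outside -1 to 1 is refused whole. A call with a gripper value outside its range is refused whole. "claw" is the closure, from 0 (fully open) to 1 (shut), set as the call begins (left out, the last holds). The fingers move at their own pace and stop on an object; "force" is the grip in N (left out, the last holds). Time passes only in rows, so rows that do not move let the fingers close. It gives the time, the measured TCP pose, the force, the opening and the grip force at its end, in the units of the state.
- env.observe(): the state, without advancing time (a new reading comes with each control period).
- viewer.get_image(name): name is "scene" or "top" or "wrist"; returns a dict with "frame" (480x640x3 uint8, red, green, blue), "depth" (480x640 float32, m along the optical axis (not along the pixel's ray), 0 where there is no reading), "fx", "fy", "cx", "cy" (pixels), "eye" and "attitude" of the camera in the world; the wrist camera has in their place "T_tool_cam" (4x4, takes a point from camera to tool coordinates, whose origin is the TCP and whose axes are the flange's). Camera axes: x right, y up, looking along -z (the intrinsics and any distortion apply to the point x, -y, -z); pixel columns grow to the right and rows downward; lengths in m; the calibration is good to about 2 mm. The wrist camera is an equidistant fisheye: a pixel r from the principal point sees the ray r / f radians off the axis. A picture is of the moment at which its call begins: read the wrist's pose just before it.
- env.close_job(): hands the job in; it is judged then, once.
The state is a dict: "time_s": time; "q": joint angles; "qvel": joint speeds; "joint_efforts": joint torques, N m; "position": TCP position; "tool_rot": TCP orientation; "ft_force": force on the tool from outside, world axes, zero at the start; "wrist_torque": the same for the moment, N m; "grip_width": finger opening in m; "gripper_force": force on a finger pad.
Only numpy, scipy, OpenCV 4.12 (cv2) and the standard library are available. Lean on these libraries where they do the work, as an engineer would, in place of code of your own. Each camera call takes 0.05 s, during which the arm holds its last target. There are 200 camera calls.

### The job

Zero the bench scale: take the scraper block and sweep all five china chips off its plate into its catch tray with the scraper, not with the fingers, then set the scraper down on the table and let go of it. Next, with the fingers, press the control box's spring-return lever down past its first two clicks to the third position and finish while holding it there against its spring, without letting go. Leave the glasses and crockery where they stand.

Things in the scene. Friction and masses are not known exactly. Their poses are not given: they have to be found in the camera images.
- scale: Bench scale, fixed. Origin on the table under the middle of its flat steel plate, z up. Plate 160 mm along x by 180 mm along y, top 44 mm above the table. Its open catch tray sits low at the plate's +x edge (far from the robot): x 76 to 206 mm, y -105 to 105 mm, walls 26 mm high, 4 mm thick, floor about 5 mm above the table. Yaw within 0.3 rad.
- scraper: Scraper block, about 160 g, standing upright on the table left or right of the scale. Origin at the centre of its underside, z up. Rubber foot 26 mm (x) by 140 mm (y), 16 mm high; on it a wooden grip 22 mm (x) by 120 mm (y), from 16 to 70 mm high. Grip it across its x; either long face may push.
- control_box: The scale's grey control box, fixed, on the other side of the scale from the scraper. Origin on the table, z up; the lever sticks out to its -x. Housing x 10 to 100 mm, y -55 to 55 mm, 60 mm high, with two cheeks (x 20 to 70 mm, |y| 39 to 51 mm, 103 mm high) beside the lever's pivot.
- zero_lever (a joint): Angle of the spring-return lever, rad: 0 at rest (pad up), grows as the pad is pressed down, end stop 0.82. Clicks are felt at about 0.14, 0.39 and 0.64; the first, second and third positions lie beyond them, about 0.27, 0.52 and 0.77. Let go, it springs back to 0. The pad pushes back with 2 N at rest rising to 8 N at the third position, plus some 2 N at each click.
- lever_pad (a point): Centre of the top face of the lever's black pad (38 x 44 mm, 10 mm thick), 95 mm from the pivot, which runs along the box's y at x = 45 mm, 85 mm above the table. At rest it is 126 mm above the table and 40 mm to the -x of the box's origin, sloping down to the pivot; at the third position about 55 mm above the table, shifted 5 to 10 mm to -x on the way. Nothing lies under it.
- chip1: Loose chip of white china, about 25 x 20 mm and 10 mm thick, 12 g, lying on the plate. Origin at the centre of its underside.
- chip2: Loose chip of white china, about 25 x 20 mm and 10 mm thick, 12 g, lying on the plate. Origin at the centre of its underside.
- chip3: Loose chip of white china, about 25 x 20 mm and 10 mm thick, 12 g, lying on the plate. Origin at the centre of its underside.
- chip4: Loose chip of white china, about 25 x 20 mm and 10 mm thick, 12 g, lying on the plate. Origin at the centre of its underside.
- chip5: Loose chip of white china, about 25 x 20 mm and 10 mm thick, 12 g, lying on the plate. Origin at the centre of its underside.
- goblet_a: Bystander, loose: stemmed glass, 145 mm high, 84 mm wide. Origin at the centre of its underside.
- goblet_c: Bystander, loose: stemmed glass, 130 mm high, 76 mm wide. Origin at the centre of its underside.
- creamer: Bystander, loose: white china mug, 85 mm high, 72 mm wide, handle at its +y side. Origin at the centre of its underside.
- dish: Bystander, loose: white lidded china dish with a knob, 70 mm high, 96 mm wide, on the robot's side of the scale. Origin at the centre of its underside.
- canister: Bystander, loose: white jar with a lid, 85 mm high, 80 mm wide, on the robot's side of the scale. Origin at the centre of its underside.
- saucer: Bystander, loose: saucer, 18 mm high, 100 mm wide. Origin at the centre of its underside.
Not all that is in view belongs to the job. There is more than one size of the scraper; the one meant has the size given above.

How it is judged (in metres and radians):
On the way, in this order (a step that is already met when the one before it is completed fails the run):
1. the scraper is held in the fingers, off the table (contact force between the fingers and scraper above 1 N and height (world z) of scraper above 0.015 m), for 0.1 s.
2. all five chips lie in the catch tray, the scraper still in the fingers (x of chip1 in the frame of scale between 0.076 and 0.206 m and y of chip1 in the frame of scale between -0.105 and 0.105 m and z of each of chip1, chip2, chip3, chip4, chip5 in the frame of scale below 0.04 m and x of chip2 in the frame of scale between 0.076 and 0.206 m and y of chip2 in the frame of scale between -0.105 and 0.105 m and x of chip3 in the frame of scale between 0.076 and 0.206 m and y of chip3 in the frame of scale between -0.105 and 0.105 m and x of chip4 in the frame of scale between 0.076 and 0.206 m and y of chip4 in the frame of scale between -0.105 and 0.105 m and x of chip5 in the frame of scale between 0.076 and 0.206 m and y of chip5 in the frame of scale between -0.105 and 0.105 m and contact force between the fingers and scraper above 1 N), for 0.1 s.
3. the scraper is released on the table, the lever not yet pressed (height (world z) of scraper below 0.02 m and contact force between scraper and scale below 0.05 N and contact force between each of the arm, the fingers and scraper below 0.05 N and linear speed of scraper below 0.05 m/s and value of joint zero_lever below 0.1 rad), for 0.1 s.
At the end, for the whole second after the job is handed in: The fingers hold the lever at its third position (joint above 0.71 rad, pressing with more than 2 N; the scraper does not touch the box); all five chips are in the catch tray; the scraper rests on the table clear of the scale (origin below 20 mm), let go and still (x of chip1 in the frame of scale between 0.076 and 0.206 m and y of chip1 in the frame of scale between -0.105 and 0.105 m and z of each of chip1, chip2, chip3, chip4, chip5 in the frame of scale below 0.04 m and x of chip2 in the frame of scale between 0.076 and 0.206 m and y of chip2 in the frame of scale between -0.105 and 0.105 m and x of chip3 in the frame of scale between 0.076 and 0.206 m and y of chip3 in the frame of scale between -0.105 and 0.105 m and x of chip4 in the frame of scale between 0.076 and 0.206 m and y of chip4 in the frame of scale between -0.105 and 0.105 m and x of chip5 in the frame of scale between 0.076 and 0.206 m and y of chip5 in the frame of scale between -0.105 and 0.105 m and height (world z) of scraper below 0.02 m and contact force between scraper and scale below 0.05 N and contact force between each of the arm, the fingers and scraper below 0.05 N and linear speed of scraper below 0.05 m/s and value of joint zero_lever above 0.71 rad and velocity of joint zero_lever below 0.1 rad/s and contact force between the fingers and control_box above 2 N and contact force between scraper and control_box below 0.1 N); the arm keeps its last pose, push and grip.
It fails at once if the fingers touch a chip (contact force between the fingers and chip1 above 0.5 N or contact force between the fingers and chip2 above 0.5 N or contact force between the fingers and chip3 above 0.5 N or contact force between the fingers and chip4 above 0.5 N or contact force between the fingers and chip5 above 0.5 N).
It fails at once if a glass or a piece of crockery is moved by more than 30 mm (distance of any of goblet_a, goblet_c, creamer, dish, canister, saucer from where it was at the start of the episode above 0.03 m).
It also fails if it takes over 61 s, if anything falls off the work surface, if the arm or the gripper's body presses on something with over 40 N, if the wrist force passes 120 N, or if a joint passes its speed limit or range.

## Working session

There is one attempt and no reset: what is moved stays moved. The work goes in short steps, Python scripts to look and compute and a tool call to move; the robot and the scene stay as the last step left them, time stands still between calls to the robot, and variables do not carry over. Pictures are saved under pics/ and viewed, at most 10 in all, crops included, and the job is handed in when it is done.

Besides the shell and the picture viewer there is one more tool, called after "Emit:" in YAML: its name, and indented under it one key for each argument. move_arm: Moves the arm, as the interface text tells. Scaled input: -1 to 1 covers 50 mm each way for a shift and 8 degrees each way for a turn. Its arguments: {"type":"object","properties":{"motion":{"type":"array","items":{"type":"array"}},"claw":{"type":"number"},"force":{"type":"number"}},"required":["motion"]}

```bash
mkdir -p pics; cat > h.py <<'E'
import numpy as np, cv2
from rig import env, viewer
def grab(n):
    im=viewer.get_image(n); np.savez('pics/'+n+'.npz',**im); return im
def pts(im):
    # world points for top/scene
    H,W=im['depth'].shape; u,v=np.meshgrid(np.arange(W),np.arange(H)); d=im['depth']
    P=np.stack([(u-im['cx'])/im['fx']*d,-(v-im['cy'])/im['fy']*d,-d],-1)
    A=np.array(im['attitude'])
    return P@A.T+np.array(im['eye'])
def save(im,name,crop=None,s=1):
    f=im['frame'][...,::-1]
    if crop: x0,y0,x1,y1=crop; f=f[y0:y1,x0:x1]
    cv2.imwrite('pics/'+name,cv2.resize(f,None,fx=s,fy=s,interpolation=cv2.INTER_CUBIC))
E
python3 - <<'E'
from h import *
for n in('top','scene'):
    im=grab(n); save(im,n+'0.png'); print(n,{k:v for k,v in im.items() if k not in('frame','depth')})
print(env.observe())
E
```

```text
top {'fx': 519.6792691878713, 'fy': 519.6792691878713, 'cx': 321.6174773899665, 'cy': 242.48532827449347, 'eye': array([0.46558884, 0.01587184, 1.46116617]), 'attitude': array([[-0.01512477,  0.99932814, -0.03338424],
       [-0.99988272, -0.0150359 ,  0.00291143],
       [ 0.00240751,  0.03342436,  0.99943835]])}
scene {'fx': 548.8717711238138, 'fy': 548.8717711238138, 'cx': 318.97264265529, 'cy': 241.91452894112197, 'eye': array([1.01885495, 0.56967466, 1.02657917]), 'attitude': array([[-0.75915854, -0.50551181,  0.41004404],
       [ 0.65089651, -0.59293435,  0.47409134],
       [ 0.00347043,  0.62680672,  0.77916705]])}
{'time_s': 0.1, 'q': array([-7.63349655e+01,  2.18359000e+01,  7.43786463e+01,  9.58319759e-04,
        8.38594105e+01, -1.23348768e+01]), 'qvel': array([-0.02643766, -0.08772566, -0.13181051,  0.05215708, -0.07464016,
       -0.05254572]), 'joint_efforts': array([ 6.06951508e-03, -4.49219441e+01, -2.31658190e+01, -4.70085411e-05,
        3.62513230e-03, -3.33088769e-05]), 'position': array([ 0.24105389, -0.49409041,  0.24779543]), 'tool_rot': array([[ 8.98795556e-01,  4.38367956e-01, -2.88783907e-04],
       [ 4.38367954e-01, -8.98794723e-01,  1.25818135e-03],
       [ 2.91988934e-04, -1.25744141e-03, -9.99999167e-01]]), 'ft_force': array([-0.52870184,  0.18043774,  0.51722467]), 'wrist_torque': array([ 0.03899192, -0.00879148,  0.00541291]), 'gripper_force': 0.0, 'grip_width': 0.08601972168760944}
```

View pics/top0.png

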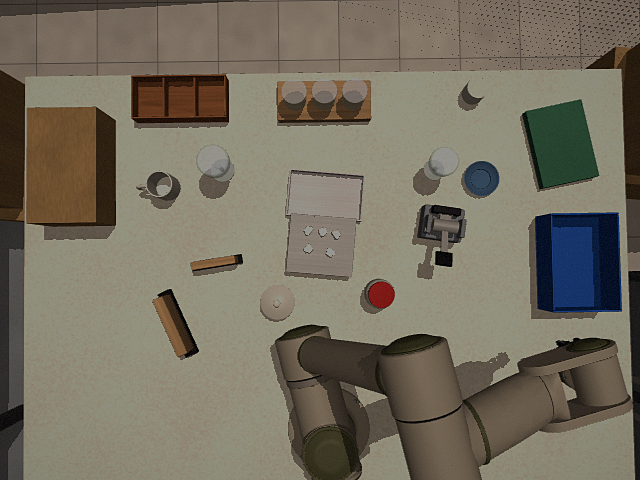

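View pics/scene0.png

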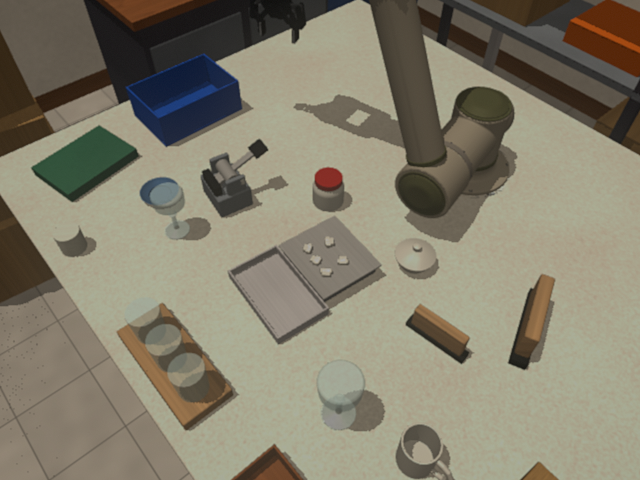

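The top view shows two scraper candidates: a small one at (217,263) and a larger one at (176,323). The scale plate is at (321,245), the tray at (325,195), the box at (440,225) with its pad at (444,259), the dish at (277,302) and the canister at (380,294). I'll measure these in the depth image.

```bash
cat > m.py <<'E'
from h import *
im=dict(np.load('pics/top.npz')); P=pts(im); 
def box(n,x0,y0,x1,y1,z0,z1):
    Q=P[y0:y1,x0:x1].reshape(-1,3); Q=Q[(Q[:,2]>z0)&(Q[:,2]<z1)]
    r=cv2.minAreaRect(Q[:,:2].astype(np.float32)*1000); b=cv2.boxPoints(r)
    print(n,len(Q),'c',np.round(r[0]),'size',np.round(r[1]),'ang',round(r[2],1),'zmed',np.round(np.median(Q[:,2])*1000),'box',np.round(b).tolist())
box('small top',185,245,250,280,.05,.08)
box('big top',145,280,205,365,.05,.12)
box('small all',185,245,250,280,.008,.12)
box('big all',145,280,205,365,.008,.12)
box('plate',280,165,370,285,.04,.049)
box('chips',280,210,365,285,.050,.06)
box('tray',280,165,370,222,.015,.035)
box('cheeks',410,195,475,245,.095,.12)
box('housing',410,195,475,250,.055,.065)
box('pad',430,248,460,270,.09,.14)
for n,(u,v,w) in dict(dish=(277,302,22),can=(380,294,20),gobA=(214,163,24),gobC=(440,165,22)).items():
    box(n,u-w,v-w,u+w,v+w,.012,.2)
Z=(P[210:285,280:365,2]>.0505).astype(np.uint8)
n,l,s,c=cv2.connectedComponentsWithStats(Z)
for i in range(1,n):
    if s[i,4]>8: print('chip',c[i]+[280,210],np.round(P[210:285,280:365][l==i].mean(0)*1000),s[i,4])
print('table z',np.median(P[300:330,220:250,2]))
save(im,'crop1.png',(140,150,480,375),2.3)
E
python3 m.py
```

```text
small top 380 c [463. 305.] size [ 22. 120.] ang 8.3 zmed 69.0 box [[444.0, 363.0], [461.0, 244.0], [483.0, 247.0], [466.0, 366.0]]
big top 997 c [298. 413.] size [164.  33.] ang 24.1 zmed 94.0 box [[216.0, 394.0], [230.0, 365.0], [380.0, 432.0], [366.0, 462.0]]
small all 499 c [462. 306.] size [ 91. 157.] ang 1.9 zmed 68.0 box [[414.0, 382.0], [419.0, 226.0], [510.0, 229.0], [505.0, 385.0]]
big all 1466 c [309. 428.] size [211. 151.] ang 2.1 zmed 89.0 box [[200.0, 499.0], [206.0, 348.0], [417.0, 356.0], [412.0, 507.0]]
plate 3087 c [496. -10.] size [230. 176.] ang 84.4 zmed 44.0 box [[398.0, -115.0], [573.0, -133.0], [595.0, 96.0], [420.0, 113.0]]
chips 343 c [505.  15.] size [171. 155.] ang 86.5 zmed 53.0 box [[423.0, -66.0], [577.0, -75.0], [587.0, 96.0], [433.0, 105.0]]
tray 328 c [646.   0.] size [210. 133.] ang 84.2 zmed 25.0 box [[569.0, -98.0], [701.0, -111.0], [723.0, 98.0], [590.0, 112.0]]
cheeks 531 c [ 549. -314.] size [104.  97.] ang 80.7 zmed 101.0 box [[493.0, -358.0], [589.0, -373.0], [606.0, -270.0], [509.0, -255.0]]
housing 397 c [ 561. -315.] size [110.  90.] ang 8
[... 330 characters left out ...]
72.0, 199.0]]
can 713 c [ 373. -141.] size [76. 79.] ang 74.0 zmed 84.0 box [[324.0, -167.0], [400.0, -188.0], [421.0, -116.0], [345.0, -94.0]]
gobA 893 c [723. 288.] size [81. 83.] ang 34.7 zmed 144.0 box [[667.0, 299.0], [714.0, 231.0], [780.0, 278.0], [733.0, 346.0]]
gobC 712 c [ 716. -307.] size [73. 74.] ang 44.2 zmed 130.0 box [[664.0, -306.0], [716.0, -360.0], [768.0, -309.0], [716.0, -255.0]]
chip [307.73469388 229.93877551] [547.  49.  54.] 49
chip [322.58974359 231.35897436] [543.   9.  54.] 39
chip [335.80434783 233.56521739] [534. -26.  85.] 46
chip [307.76923077 248.03846154] [498.  50.  54.] 52
chip [330.09615385 251.84615385] [487. -11.  54.] 52
table z -0.00015361528900403876
```

View pics/crop1.png

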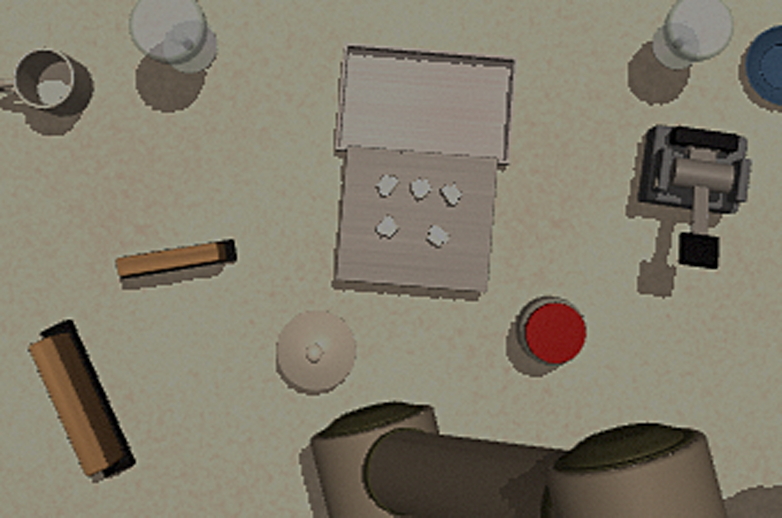

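The scraper candidates are small at (217,263), with a 22 x 120 mm grip and its top at 69 mm, and large at (176,323), 33 x 164 mm and 94 mm high. The crop confirms the small one is the one described. Plan: rotate the tool, then travel above it.

Emit:
move_arm:
  motion:
    - [[0, 0, 0], [0, 0, -1]]
    - [[0, 0, 0], [0, 0, -1]]
    - [[0, 0, 0], [0, 0, -1]]
    - [[0, 0, 0], [0, 0, -1]]
    - [[0, 0, 0], [0, 0, -1]]
    - [[0, 0, 0], [0, 0, -1]]
    - [[0, 0, 0], [0, 0, -1]]
    - [[0, 0, 0], [0, 0, -1]]
    - [[0, 0, 0], [0, 0, -1]]
  claw: 0

```text
time_s: 1.0
position: [0.2411, -0.4942, 0.2479]
tool_rot: [[-0.145, 0.989, -0.0], [0.989, 0.145, 0.001], [0.001, -0.0, -1.0]]
ft_force: [-0.4, -0.3, -0.0]
grip_width: 0.0857
gripper_force: 0.0
```

Emit:
move_arm:
  motion:
    - [[0.42, 0.18, 0], [0, 0, 0]]
    - [[0.8, 0.35, 0], [0, 0, 0]]
    - [[0.8, 0.35, 0], [0, 0, 0]]
    - [[0.8, 0.35, 0], [0, 0, 0]]
    - [[0.8, 0.35, 0], [0, 0, 0]]
    - [[0.8, 0.35, 0], [0, 0, 0]]
    - [[0.8, 0.35, 0], [0, 0, 0]]
    - [[0.8, 0.35, 0], [0, 0, 0]]
    - [[0.8, 0.35, 0], [0, 0, 0]]
    - [[0.8, 0.35, 0], [0, 0, 0]]
    - [[0.8, 0.35, 0], [0, 0, 0]]
    - [[0.8, 0.35, 0], [0, 0, 0]]
    - [[0.8, 0.35, 0], [0, 0, 0]]
    - [[0.8, 0.35, 0], [0, 0, 0]]
    - [[0.8, 0.35, 0], [0, 0, 0]]
    - [[0.8, 0.35, 0], [0, 0, 0]]
    - [[0.8, 0.35, 0], [0, 0, 0]]
    - [[0.8, 0.35, 0], [0, 0, 0]]
    - [[0.8, 0.35, 0], [0, 0, 0]]
    - [[0.4, 0.17, 0], [0, 0, 0]]

```text
time_s: 3.0
position: [0.4645, 0.3084, 0.2476]
tool_rot: [[-0.141, 0.99, -0.001], [0.99, 0.141, 0.0], [0.0, -0.001, -1.0]]
ft_force: [-0.1, 0.1, 0.1]
grip_width: 0.0855
gripper_force: 0.0
```

Emit:
move_arm:
  motion:
    - [[0, 0, 0.5], [0, 0, 0]]
    - [[0, 0, 0.8], [0, 0, 0]]
    - [[0, 0, 0.8], [0, 0, 0]]
    - [[-0.06, -0.02, 0.8], [0, 0, 0]]
    - [[0, 0, 0.6], [0, 0, 0]]
    - [[0, 0, 0.4], [0, 0, 0]]
    - [[0, 0, 0], [0, 0, 0]]

```text
time_s: 3.7
position: [0.4625, 0.3019, 0.0507]
tool_rot: [[-0.139, 0.99, -0.006], [0.99, 0.139, -0.002], [-0.001, -0.006, -1.0]]
ft_force: [0.7, 0.6, 0.2]
grip_width: 0.0855
gripper_force: 0.0
```

Emit:
move_arm:
  motion:
    - [[0, 0, 0], [0, 0, 0]]
    - [[0, 0, 0], [0, 0, 0]]
    - [[0, 0, 0], [0, 0, 0]]
    - [[0, 0, 0], [0, 0, 0]]
    - [[0, 0, 0], [0, 0, 0]]
    - [[0, 0, 0], [0, 0, 0]]
    - [[0, 0, 0], [0, 0, 0]]
    - [[0, 0, 0], [0, 0, 0]]
    - [[0, 0, 0], [0, 0, 0]]
    - [[0, 0, 0], [0, 0, 0]]
  claw: 1
  force: 60

```text
time_s: 4.7
position: [0.4641, 0.3026, 0.054]
tool_rot: [[-0.139, 0.99, 0.001], [0.99, 0.139, 0.0], [0.0, 0.001, -1.0]]
ft_force: [-0.6, -0.3, 5.5]
grip_width: 0.0214
gripper_force: 62.2
```

Emit:
move_arm:
  motion:
    - [[0, 0, -0.3], [0, 0, 0]]
    - [[0, 0, -0.7], [0, 0, 0]]
    - [[0, 0, -0.7], [0, 0, 0]]
    - [[0, 0, -0.7], [0, 0, 0]]
    - [[0, 0, -0.5], [0, 0, 0]]
    - [[0, 0, 0], [0, 0, 0.7]]
    - [[0, 0, 0], [0, 0, 0.7]]
    - [[0, 0, 0], [0, 0, 0.36]]
    - [[0, 0, 0], [0, 0, 0]]

```text
time_s: 5.6
position: [0.4636, 0.3024, 0.198]
tool_rot: [[0.106, 0.994, -0.001], [0.994, -0.106, -0.0], [-0.0, -0.001, -1.0]]
ft_force: [-1.1, -0.7, -2.0]
grip_width: 0.0206
gripper_force: 61.5
```

Emit:
move_arm:
  motion:
    - [[-0.3, 0.01, 0], [0, 0, 0]]
    - [[-0.6, 0.02, 0], [0, 0, 0]]
    - [[-0.6, 0.02, 0], [0, 0, 0]]
    - [[-0.6, 0.02, 0], [0, 0, 0]]
    - [[-0.6, 0.02, 0], [0, 0, 0]]
    - [[-0.6, 0.02, 0], [0, 0, 0]]
    - [[-0.6, 0.02, 0], [0, 0, 0]]
    - [[-0.6, 0.02, 0], [0, 0, 0]]
    - [[-0.6, 0.02, 0], [0, 0, 0]]
    - [[-0.4, 0.02, 0], [0, 0, 0]]
    - [[-0.2, 0.01, 0], [0, 0, 0]]
    - [[0, 0, 0], [0, 0, 0]]
    - [[0, 0, 0], [0, 0, 0]]

```text
time_s: 6.9
position: [0.4435, 0.0183, 0.1983]
tool_rot: [[0.106, 0.994, -0.0], [0.994, -0.106, 0.0], [0.0, -0.0, -1.0]]
ft_force: [0.0, 0.0, -2.0]
grip_width: 0.0213
gripper_force: 61.4
```

```bash
python3 - <<'E'
from h import *
o=env.observe(); print(o['position'],o['tool_rot'],o['grip_width'],o['gripper_force'],o['time_s'])
im=grab('scene'); save(im,'scene1.png',(200,150,480,360),2.6)
E
```

```text
[0.44346612 0.01833823 0.19830919] [[ 1.05642661e-01  9.94404149e-01 -1.26986576e-04]
 [ 9.94404121e-01 -1.05642622e-01  2.83149278e-04]
 [ 2.68149622e-04 -1.56188617e-04 -9.99999952e-01]] 0.02128835237301214 61.4255690574646 6.9
```

View pics/scene1.png

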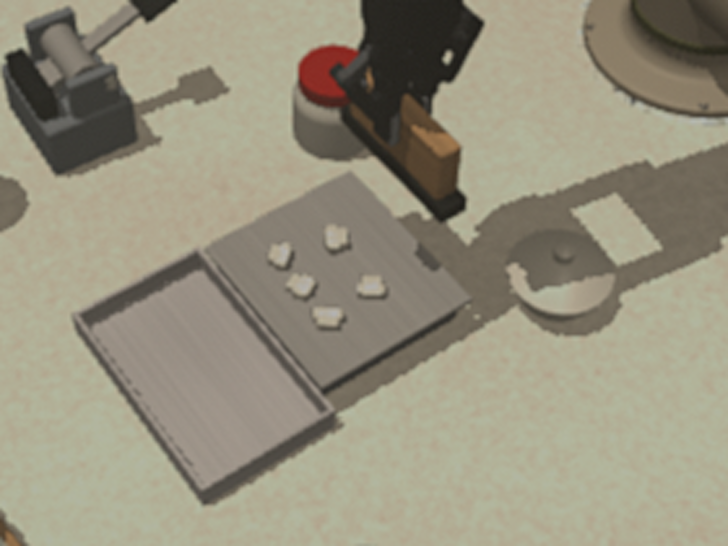

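Emit:
move_arm:
  motion:
    - [[0, 0, 0.4], [0, 0, 0]]
    - [[0, 0, 0.6], [0, 0, 0]]
    - [[0, 0, 0.6], [0, 0, 0]]
    - [[0, 0, 0.2], [0, 0, 0]]
    - [[0, 0, 0.1], [0, 0, 0]]
    - [[0, 0, 0.04], [0, 0, 0]]
    - [[0, 0, 0], [0, 0, 0]]
    - [[0, 0, 0], [0, 0, 0]]

```text
time_s: 7.75
position: [0.4441, 0.018, 0.1021]
tool_rot: [[0.106, 0.994, 0.002], [0.994, -0.106, -0.0], [-0.0, 0.002, -1.0]]
ft_force: [1.0, 0.1, -1.9]
grip_width: 0.0215
gripper_force: 61.3
```

Emit:
move_arm:
  motion:
    - [[0, 0, 0.02], [0, 0, 0]]
    - [[0, 0, 0], [0, 0, 0]]
    - [[0, 0, 0], [0, 0, 0]]

```text
time_s: 8.05
position: [0.4437, 0.0179, 0.1005]
tool_rot: [[0.106, 0.994, 0.0], [0.994, -0.106, -0.0], [-0.0, 0.0, -1.0]]
ft_force: [-0.2, -0.6, -2.0]
grip_width: 0.0209
gripper_force: 61.3
```

Emit:
move_arm:
  motion:
    - [[0, 0, 0.03], [0, 0, 0]]
    - [[0, 0, 0], [0, 0, 0]]
    - [[0, 0, 0], [0, 0, 0]]

```text
time_s: 8.35
position: [0.4436, 0.018, 0.0988]
tool_rot: [[0.106, 0.994, -0.0], [0.994, -0.106, 0.0], [0.0, -0.0, -1.0]]
ft_force: [0.1, 0.4, -2.1]
grip_width: 0.0215
gripper_force: 61.3
```

Emit:
move_arm:
  motion:
    - [[0, 0.08, 0], [0, 0, 0]]
    - [[0, 0.15, 0], [0, 0, 0]]
    - [[0, 0.15, 0], [0, 0, 0]]
    - [[0, 0.15, 0], [0, 0, 0]]
    - [[0, 0.15, 0], [0, 0, 0]]
    - [[0, 0.15, 0], [0, 0, 0]]
    - [[0, 0.15, 0], [0, 0, 0]]
    - [[0, 0.15, 0], [0, 0, 0]]
    - [[0, 0.15, 0], [0, 0, 0]]
    - [[0, 0.15, 0], [0, 0, 0]]
    - [[0, 0.15, 0], [0, 0, 0]]
    - [[0, 0.15, 0], [0, 0, 0]]
    - [[0, 0.15, 0], [0, 0, 0]]
    - [[0, 0.15, 0], [0, 0, 0]]
    - [[0, 0.15, 0], [0, 0, 0]]
    - [[0, 0.15, 0], [0, 0, 0]]

```text
time_s: 9.95
position: [0.5601, 0.0056, 0.0988]
tool_rot: [[0.106, 0.994, -0.0], [0.994, -0.106, 0.0], [0.0, -0.0, -1.0]]
ft_force: [-1.4, 0.7, -1.6]
grip_width: 0.021
gripper_force: 61.3
```

Emit:
move_arm:
  motion:
    - [[0, 0.15, 0], [0, 0, 0]]
    - [[0, 0.15, 0], [0, 0, 0]]
    - [[0, 0.15, 0], [0, 0, 0]]
    - [[0, 0.1, 0], [0, 0, 0]]
    - [[0, 0, 0], [0, 0, 0]]
    - [[0, 0, 0], [0, 0, 0]]

```text
time_s: 10.55
position: [0.5867, 0.0028, 0.0987]
tool_rot: [[0.106, 0.994, -0.0], [0.994, -0.106, 0.0], [0.0, -0.0, -1.0]]
ft_force: [-0.3, 1.2, -1.8]
grip_width: 0.0211
gripper_force: 61.3
```

```bash
python3 - <<'E'
from h import *
im=grab('scene'); save(im,'scene2.png',(200,150,480,360),2.6)
E
```

```text
(no output)
```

View pics/scene2.png

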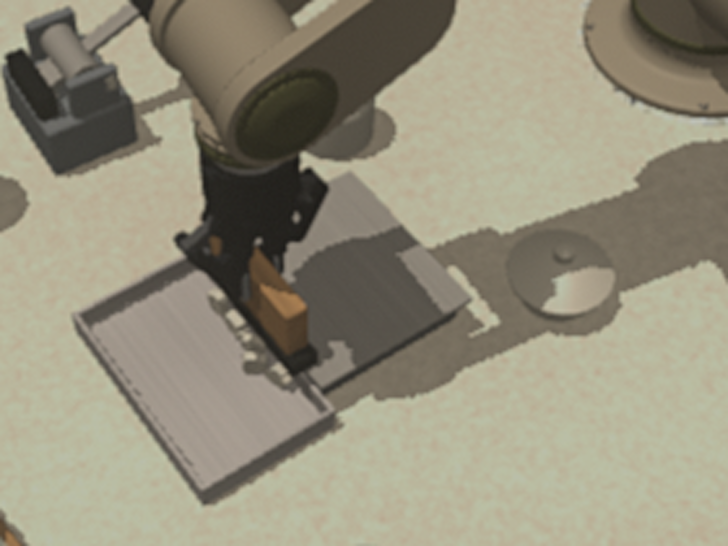

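Emit:
move_arm:
  motion:
    - [[0, 0, -0.2], [0, 0, 0]]
    - [[0, 0, -0.5], [0, 0, 0]]
    - [[0, 0, -0.7], [0, 0, 0]]
    - [[0, 0, -0.6], [0, 0, 0]]
    - [[0.3, -0.1, 0], [0, 0, 0]]
    - [[0.6, -0.3, 0], [0, 0, 0]]
    - [[0.6, -0.3, 0], [0, 0, 0]]
    - [[0.6, -0.3, 0], [0, 0, 0]]
    - [[0.6, -0.3, 0], [0, 0, 0]]
    - [[0.6, -0.3, 0], [0, 0, 0]]
    - [[0.6, -0.3, 0], [0, 0, 0]]
    - [[0.6, -0.3, 0], [0, 0, 0]]
    - [[0.6, -0.3, 0], [0, 0, 0]]
    - [[0.3, -0.1, 0], [0, 0, 0]]
    - [[0, 0, 0], [0, 0, 0]]

```text
time_s: 12.1
position: [0.4851, 0.2866, 0.1986]
tool_rot: [[0.103, 0.995, -0.001], [0.995, -0.103, 0.0], [-0.0, -0.001, -1.0]]
ft_force: [0.5, -0.5, -1.8]
grip_width: 0.0213
gripper_force: 61.5
```

```bash
python3 - <<'E'
from h import *
im=grab('top'); P=pts(im)
a=im['frame'][150:300,265:385,::-1]
b=dict(grab('scene'))['frame'][200:360,200:400,::-1]
s=lambda f,w:cv2.resize(f,(w,int(f.shape[0]*w/f.shape[1])),interpolation=cv2.INTER_CUBIC)
a=s(a,390);b=s(b,400);H=max(len(a),len(b))
c=np.zeros((H,790,3),np.uint8);c[:len(a),:390]=a;c[:len(b),390:]=b
cv2.imwrite('pics/both3.png',c)
o=env.observe();print(o['position'],o['gripper_force'])
C=np.array([.506,.015]);ex=np.array([.9945,-.1045]);ey=np.array([.1045,.9945])
R=P[160:290,270:380];x=(R[...,:2]-C)@ex;y=(R[...,:2]-C)@ey
m=(x>.07)&(x<.2)&(abs(y)<.1)&(R[...,2]>.010)&(R[...,2]<.1)&(x>.082)&(x<.198)
print(x[m].min(),x[m].max(),R[...,2][m].max())
Z=m.astype(np.uint8)
n,l,st,c=cv2.connectedComponentsWithStats(Z)
for i in range(1,n):
    if st[i,4]>4: k=l==i;print(np.round([x[k].mean()*1e3,y[k].mean()*1e3,R[...,2][k].max()*1e3]),st[i,4])
m2=(abs(x)<.075)&(abs(y)<.085)&(R[...,2]>.049);print('left on plate px',m2.sum())
E
```

```text
[0.48616425 0.28460827 0.19857617] 61.456135511398315
0.08318331162383358 0.19784917607671362 0.036887110504835396
[101.  21.  32.] 30
[92. 46. 36.] 35
[91.  6. 31.] 30
[ 92. -21.  31.] 38
[ 93. -49.  37.] 28
left on plate px 218
```

View pics/both3.png

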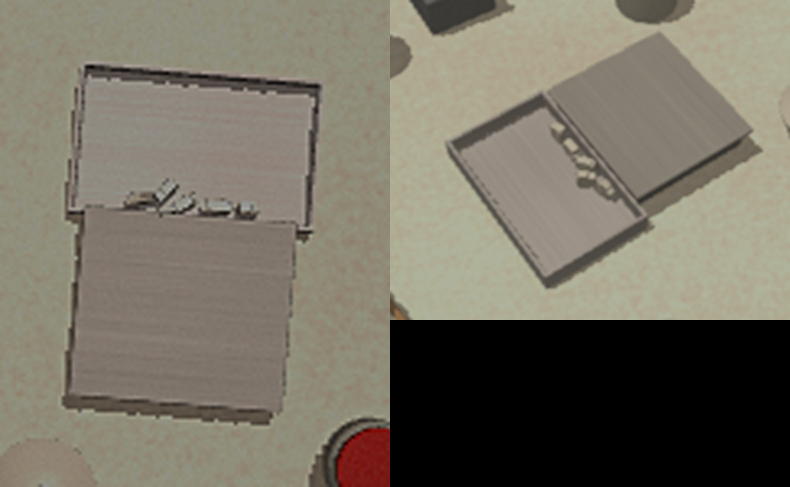

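Both views show the plate clean and all five chips in the tray at x≈92–101 mm. Next I set the scraper down.

Emit:
move_arm:
  motion:
    - [[0, 0, 0.4], [0, 0, 0]]
    - [[0, 0, 0.7], [0, 0, 0]]
    - [[0, 0, 0.7], [0, 0, 0]]
    - [[0, 0, 0.6], [0, 0, 0]]
    - [[0, 0, 0.3], [0, 0, 0]]
    - [[0, 0, 0.1], [0, 0, 0]]
    - [[0, 0, 0.06], [0, 0, 0]]
    - [[0, 0, 0.04], [0, 0, 0]]
    - [[0, 0, 0], [0, 0, 0]]
    - [[0, 0, 0], [0, 0, 0]]

```text
time_s: 13.2
position: [0.4865, 0.285, 0.0545]
tool_rot: [[0.106, 0.994, 0.001], [0.994, -0.106, 0.0], [0.001, 0.001, -1.0]]
ft_force: [-0.4, -0.8, -1.2]
grip_width: 0.0209
gripper_force: 61.5
```

Near or at contact: lower 0.5 mm, then open.

Emit:
move_arm:
  motion:
    - [[0, 0, 0.01], [0, 0, 0]]
    - [[0, 0, 0], [0, 0, 0]]

```text
time_s: 13.4
position: [0.4864, 0.2851, 0.054]
tool_rot: [[0.106, 0.994, 0.001], [0.994, -0.106, 0.0], [0.0, 0.001, -1.0]]
ft_force: [-0.4, -1.5, 3.6]
grip_width: 0.0211
gripper_force: 62.1
```

Emit:
move_arm:
  motion:
    - [[0, 0, 0], [0, 0, 0]]
    - [[0, 0, 0], [0, 0, 0]]
    - [[0, 0, 0], [0, 0, 0]]
    - [[0, 0, 0], [0, 0, 0]]
    - [[0, 0, 0], [0, 0, 0]]
    - [[0, 0, 0], [0, 0, 0]]
    - [[0, 0, 0], [0, 0, 0]]
    - [[0, 0, 0], [0, 0, 0]]
    - [[0, 0, -0.1], [0, 0, 0]]
    - [[0, 0, -0.3], [0, 0, 0]]
    - [[0, 0, -0.6], [0, 0, 0]]
    - [[0, 0, -0.8], [0, 0, 0]]
    - [[0, 0, -0.8], [0, 0, 0]]
    - [[0, 0, -0.8], [0, 0, 0]]
    - [[0, 0, -0.6], [0, 0, 0]]
    - [[0, 0, 0], [0, 0, 0]]
  claw: 0

```text
time_s: 15.0
position: [0.4872, 0.2854, 0.2581]
tool_rot: [[0.106, 0.994, 0.008], [0.994, -0.106, 0.003], [0.004, 0.008, -1.0]]
ft_force: [1.0, 0.1, -0.3]
grip_width: 0.0852
gripper_force: 0.0
```

```bash
python3 - <<'E'
from h import *
im=grab('scene'); P=pts(im); save(im,'s4.png',(200,60,580,400),1.8)
E
```

```text
(no output)
```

View pics/s4.png

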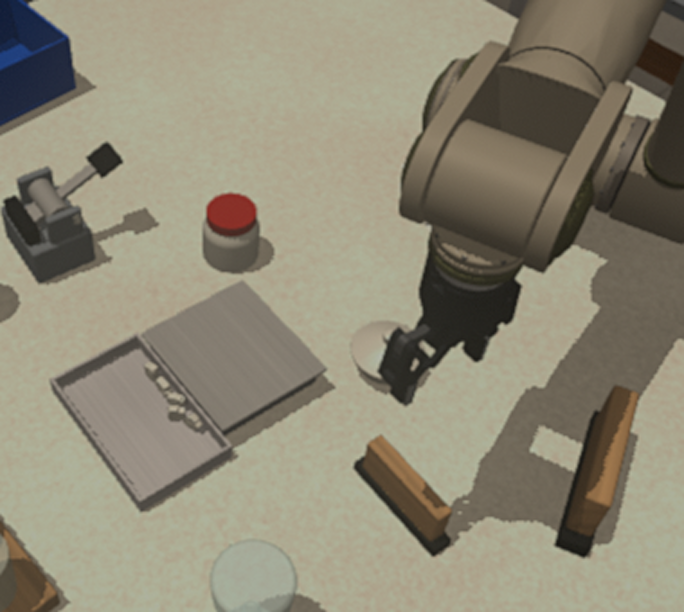

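Scene view: the scraper stands upright and released at (403,490), clear of the scale, and the chips are in the tray at (175,395). Next is the lever pad, whose press point is about (0.461,-0.299).

Emit:
move_arm:
  motion:
    - [[0, 0, 0], [0, 0, 0.36]]
    - [[0, 0, 0], [0, 0, 0]]
    - [[-0.4, 0.07, 0], [0, 0, 0]]
    - [[-0.83, 0.09, 0], [0, 0, 0]]
    - [[-0.83, 0.09, 0], [0, 0, 0]]
    - [[-0.83, 0.09, 0], [0, 0, 0]]
    - [[-0.83, 0.09, 0], [0, 0, 0]]
    - [[-0.83, 0.09, 0], [0, 0, 0]]
    - [[-0.83, 0.09, 0], [0, 0, 0]]
    - [[-0.83, 0.09, 0], [0, 0, 0]]
    - [[-0.83, 0.09, 0], [0, 0, 0]]
    - [[-0.83, 0.09, 0], [0, 0, 0]]
    - [[-0.83, 0.09, 0], [0, 0, 0]]
    - [[-0.83, 0.09, 0], [0, 0, 0]]
    - [[-0.83, 0.09, 0], [0, 0, 0]]
    - [[-0.83, 0.09, 0], [0, 0, 0]]
    - [[-0.43, 0.07, 0], [0, 0, 0]]
    - [[0, 0, 0], [0, 0, 0]]
    - [[0, 0, 0], [0, 0, 0]]
  claw: 1
  force: 40

```text
time_s: 16.95
position: [0.4601, -0.2987, 0.2524]
tool_rot: [[0.156, 0.988, -0.001], [0.988, -0.156, 0.002], [0.001, -0.001, -1.0]]
ft_force: [-0.4, -0.2, 0.5]
grip_width: -0.0
gripper_force: 0.0
```

Emit:
move_arm:
  motion:
    - [[0, 0, 0.4], [0, 0, 0]]
    - [[0, 0, 0.6], [0, 0, 0]]
    - [[0, 0, 0.5], [0, 0, 0]]
    - [[0, 0, 0.2], [0, 0, 0]]
    - [[0, 0, 0.05], [0, 0, 0]]
    - [[0, 0, 0], [0, 0, 0]]

```text
time_s: 17.55
position: [0.4607, -0.2988, 0.1666]
tool_rot: [[0.155, 0.988, 0.001], [0.988, -0.155, -0.001], [-0.001, 0.001, -1.0]]
ft_force: [0.2, 0.7, 1.0]
grip_width: -0.0001
gripper_force: 0.0
```

Emit:
move_arm:
  motion:
    - [[0, 0, 0.1], [0, 0, 0]]
    - [[0, 0, 0.15], [0, 0, 0]]
    - [[0, 0, 0.15], [0, 0, 0]]
    - [[0, 0, 0.1], [0, 0, 0]]
    - [[0, 0, 0], [0, 0, 0]]

```text
time_s: 18.05
position: [0.4602, -0.2992, 0.1403]
tool_rot: [[0.156, 0.988, -0.001], [0.988, -0.156, 0.0], [0.0, -0.001, -1.0]]
ft_force: [0.3, -0.5, 2.2]
grip_width: -0.0002
gripper_force: 1.1
```

Emit:
move_arm:
  motion:
    - [[0, 0, 0.12], [0, 0, 0]]
    - [[0, 0, 0.15], [0, 0, 0]]
    - [[0, 0, 0.15], [0, 0, 0]]
    - [[0, 0, 0.15], [0, 0, 0]]
    - [[0, 0, 0.15], [0, 0, 0]]
    - [[0, 0, 0.15], [0, 0, 0]]
    - [[0, 0, 0.1], [0, 0, 0]]
    - [[0, 0, 0], [0, 0, 0]]
    - [[0, 0, 0], [0, 0, 0]]

```text
time_s: 18.95
position: [0.4605, -0.2991, 0.0921]
tool_rot: [[0.156, 0.988, 0.0], [0.988, -0.156, 0.0], [0.0, 0.0, -1.0]]
ft_force: [-3.1, 0.6, 7.1]
grip_width: -0.0003
gripper_force: 3.6
```

```bash
python3 - <<'E'
from h import *
o=env.observe();print(o['position'],o['ft_force'])
im=grab('scene'); save(im,'s5.png',(160,60,360,240),3)
E
```

```text
[ 0.46046055 -0.29912092  0.09214128] [-3.09069322  0.56462811  7.06519239]
```

View pics/s5.png

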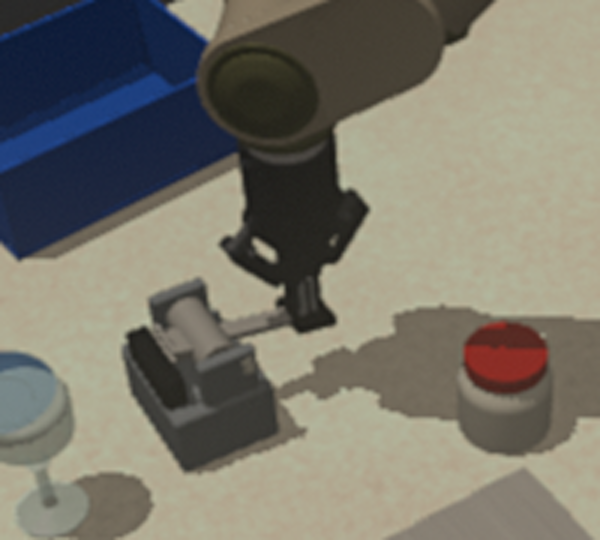

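The fingertips press the pad at (305,315) and the lever is partway down, at an estimated 0.57 rad. I continue in small steps while watching the force.

Emit:
move_arm:
  motion:
    - [[0, 0, 0.08], [0, 0, 0]]
    - [[0, 0, 0.08], [0, 0, 0]]
    - [[0, 0, 0.06], [0, 0, 0]]
    - [[0, 0, 0], [0, 0, 0]]
    - [[0, 0, 0], [0, 0, 0]]

```text
time_s: 19.5
position: [0.4612, -0.2994, 0.0814]
tool_rot: [[0.156, 0.988, 0.002], [0.988, -0.156, -0.001], [-0.001, 0.002, -1.0]]
ft_force: [0.9, 0.6, 6.1]
grip_width: 0.0
gripper_force: 2.5
```

Emit:
move_arm:
  motion:
    - [[0, 0, 0.06], [0, 0, 0]]
    - [[0, 0, 0.04], [0, 0, 0]]
    - [[0, 0, 0], [0, 0, 0]]
    - [[0, 0, 0], [0, 0, 0]]

```text
time_s: 19.9
position: [0.4613, -0.2996, 0.0767]
tool_rot: [[0.156, 0.988, 0.003], [0.988, -0.156, -0.002], [-0.001, 0.003, -1.0]]
ft_force: [1.4, 0.6, 7.0]
grip_width: 0.0001
gripper_force: 3.3
```

Emit:
move_arm:
  motion:
    - [[0, 0, 0.04], [0, 0, 0]]
    - [[0, 0, 0], [0, 0, 0]]
    - [[0, 0, 0], [0, 0, 0]]

```text
time_s: 20.2
position: [0.4615, -0.2997, 0.0748]
tool_rot: [[0.156, 0.988, 0.003], [0.988, -0.156, -0.002], [-0.001, 0.003, -1.0]]
ft_force: [1.6, 0.2, 8.0]
grip_width: -0.0001
gripper_force: 3.6
```

Emit:
move_arm:
  motion:
    - [[0, 0, 0.03], [0, 0, 0]]
    - [[0, 0, 0], [0, 0, 0]]
    - [[0, 0, 0], [0, 0, 0]]

```text
time_s: 20.5
position: [0.4615, -0.2998, 0.0734]
tool_rot: [[0.156, 0.988, 0.003], [0.988, -0.156, -0.002], [-0.002, 0.004, -1.0]]
ft_force: [2.0, -0.1, 7.6]
grip_width: -0.0003
gripper_force: 3.6
```

Emit:
move_arm:
  motion:
    - [[0, 0, 0.03], [0, 0, 0]]
    - [[0, 0, 0], [0, 0, 0]]
    - [[0, 0, 0], [0, 0, 0]]

```text
time_s: 20.8
position: [0.4615, -0.2998, 0.0719]
tool_rot: [[0.156, 0.988, 0.003], [0.988, -0.156, -0.002], [-0.002, 0.003, -1.0]]
ft_force: [0.0, -0.4, 8.9]
grip_width: 0.0001
gripper_force: 3.7
```

```bash
python3 - <<'E'
from h import *
im=grab('top'); P=pts(im)
C=np.array([.5067,-.3065]);ex=np.array([.988,-.155]);ey=np.array([.155,.988])
R=P[180:290,400:480];x=(R[...,:2]-C)@ex*1e3;y=(R[...,:2]-C)@ey*1e3;z=R[...,2]*1e3
for a in range(-70,20,6):
    m=(x>a)&(x<a+6)&(abs(y)<21)&(z<100)&(z>15)
    if m.sum(): print(a+3,m.sum(),np.round(np.percentile(z[m],[10,50,90])))
o=env.observe();print(o['position'],o['ft_force'])
E
```

```text
11 17 [25. 56. 68.]
17 17 [56. 61. 77.]
[ 0.46146599 -0.29977696  0.07189353] [1.55195375 0.08985641 7.44786511]
```

Emit:
move_arm:
  motion:
    - [[0, 0, 0.03], [0, 0, 0]]
    - [[0, 0, 0], [0, 0, 0]]
    - [[0, 0, 0], [0, 0, 0]]
    - [[0, 0, 0], [0, 0, 0]]

```text
time_s: 21.25
position: [0.4614, -0.2998, 0.0704]
tool_rot: [[0.156, 0.988, 0.003], [0.988, -0.156, -0.002], [-0.002, 0.003, -1.0]]
ft_force: [1.2, 0.6, 8.3]
grip_width: -0.0004
gripper_force: 3.7
```

Emit:
move_arm:
  motion:
    - [[0, 0, 0.03], [0, 0, 0]]
    - [[0, 0, 0], [0, 0, 0]]
    - [[0, 0, 0], [0, 0, 0]]
    - [[0, 0, 0], [0, 0, 0]]

```text
time_s: 21.65
position: [0.4616, -0.2999, 0.0694]
tool_rot: [[0.156, 0.988, 0.004], [0.988, -0.156, -0.003], [-0.002, 0.004, -1.0]]
ft_force: [0.3, 0.7, 12.8]
grip_width: 0.0001
gripper_force: 5.5
```

```bash
python3 - <<'E'
from h import *
im=grab('scene'); P=pts(im)
save(im,'s6.png',(190,110,290,200),6)
im=grab('top'); Q=pts(im)
print(np.round(P[150:178:3,262]*1000))
E
```

```text
[[ 462. -288.  124.]
 [ 461. -291.  111.]
 [ 460. -294.   99.]
 [1019.  570. 1027.]
 [ 464. -291.   83.]
 [ 465. -291.   74.]
 [ 466. -291.   64.]
 [ 464. -295.   49.]
 [ 473. -282.   54.]
 [ 450. -321.   -0.]]
```

View pics/s6.png

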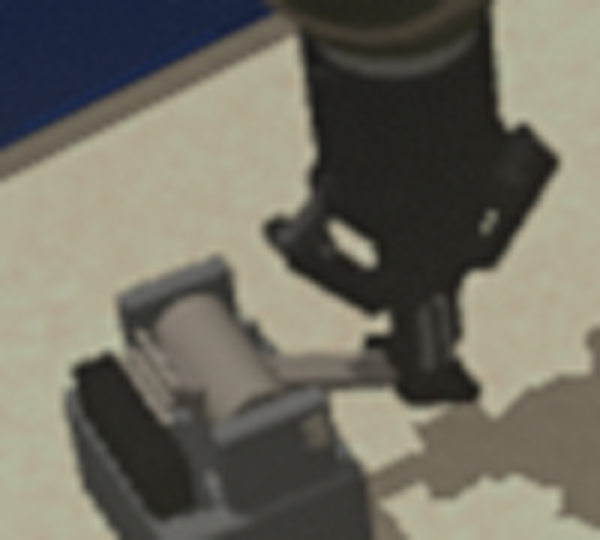

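The force jumped from 8.3 to 12.8 N, so the lever is at its end stop beyond the third click. It is held steadily there, and I hand in.

```bash
python3 -c "
from rig import env
o=env.observe(); print(o['time_s'],o['ft_force'],abs(o['qvel']).max()); print(env.close_job())"
```

```text
21.75 [ 0.42499601  0.46180656 11.82042304] 0.1216456408700738
the job is handed in; nothing more can be done
None
```

I swept all five chips into the catch tray with the scraper, set it down upright on the table and let go, and handed the job in at 21.75 s with the fingers holding the lever at its end stop, past the third click, with about 12 N; the hand-in returned no verdict.

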